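# Shut the cock and snap the blanking cap onto its spigot

## Task

On the valve block, first turn the tee-handled cock clockwise (seen from above) until it clicks past its detent and comes round to its stop. Then pick up the stepped snap cap (narrow grip boss on a wider skirt), set it over the block's ball-studded spigot and press straight down through the click until its rim sits home on the brass shoulder. Finish while the gripper is still pressing the cap down firmly: do not ease off or let go; leave the other caps where they lie.

Things in the scene. Friction and masses are not known exactly. Their poses are not given: they have to be found in the camera images.
- valve_block: valve block fixed to the tray: aluminium base 60 x 150 mm, 18 mm high, origin at the centre of its underside, z up, long axis = its y. The steel cock stands at y = +50 mm, the brass spigot at y = -45 mm of its frame. Its yaw lies within 0.4 rad of zero
- cock (a joint): angle of the cock (rad): 0 = open, bar of the tee handle along the block's x; grows clockwise seen from above to the stop at 1.4. It starts between 0 and 0.25. Its nose meets a spring plunger at about 0.68 and clicks past it at about 1.2 (0.1 to 0.2 N m to get past)
- cock_grip (a point): point on the cock's axis, 8 mm below the top of its tee handle: a level bar 56 mm long, 12 mm wide and 26 mm high (18 mm of it below this point), whose underside is 44 mm and top 70 mm above the tray. The x axis of this frame runs along the bar and turns with it. Under the bar is a hub 24 mm across, 16 mm high
- spigot_seat (a point): centre of the flat brass shoulder (40 mm across, 45 mm above the tray) on which the rim of the cap comes to rest; z up. From it rises the spigot, 17 mm across and 19 mm high with a tapered tip; four spring balls stick out of its side to 25 mm across, their centres 10 mm above the shoulder
- snap_cap: loose black snap cap, standing mouth down, 30 g. Skirt 38 mm across and 26 mm high, on it a grip boss 24 mm across and 20 mm high (46 mm in all). Origin at the centre of its mouth (underside), z up. Open below: lip 21 mm inside and 4 mm high, above it a chamber 28 mm wide, 22 mm deep in all, which clears the balls
- cap_step (a point): centre of the step of the snap cap, 26 mm above its rim, where the boss meets the skirt; fingertips round the boss can bear down on the step. The lip meets the spring balls 14 mm above the shoulder; pushing it over them takes up to 10 to 15 N, until about 10 mm; then the push drops to nothing (click) and below 7 mm the balls draw the cap down to the shoulder, which is rigid
- flat_cap_b: bystander: plain flat black cap 54 mm across, 19 mm high; origin at the centre of its underside
- flat_cap_c: bystander: plain flat black ribbed cap 58 mm across, 14 mm high; origin at the centre of its underside
- dome_cap: bystander: yellowed domed cap 56 mm across, 28 mm high; origin at the centre of its underside

How it is judged (in metres and radians):
On the way, in this order (a step that is already met when the one before it is completed fails the run):
1. the cock is turned clockwise past its click (value of joint cock above 1.22 rad), for 0.2 s.
2. the snap cap is down on the spigot past its click (z of snap_cap in the frame of spigot_seat below 0.003 m and horizontal distance between snap_cap and spigot_seat below 0.004 m), for 0.1 s.
At the end, for the whole second after the job is handed in: the cock stands past its detent (over 1.2 rad), the snap cap's rim is home on the shoulder (within 2.5 mm), centred within 4 mm and straight within 0.1 rad, and the gripper is still pressing it onto the block with more than 4 N (value of joint cock above 1.2 rad and z of snap_cap in the frame of spigot_seat between -0.003 and 0.0025 m and horizontal distance between snap_cap and spigot_seat below 0.004 m and angle between the z axis of snap_cap and the z axis of spigot_seat, either way round below 0.1 rad and contact force between snap_cap and valve_block above 4 N and contact force between snap_cap and the fingers above 3 N); the arm keeps its last pose, push and grip.
It fails at once if another cap is pushed about (over 30 mm) or picked up (distance of any of flat_cap_b, flat_cap_c, dome_cap from where it was at the start of the episode above 0.03 m).
It also fails if it takes over 54 s, if anything falls off the work surface, if the arm or the gripper's body presses on something with over 40 N, if the wrist force passes 120 N, or if a joint passes its speed limit or range.

## Robot

A 7-joint arm with a two-finger parallel gripper is mounted at the origin on a cart in front of the work surface, level with it; the furniture and walls round the work are solid. World frame = base frame: x ahead of the robot, y to its left, z up, the work surface at z = 0. Lengths are in mm, angles in rad, forces in N, time in s.
With the tool pointing down it reaches from about 425 to 875 mm from the base axis. Payload 8.4 kg.
Tool frame: the origin (TCP) lies on the centre line of the jaws, within the pads' length; the fingertips stand 14 mm ahead of it and the grasp point (between the pads) lies 5 mm behind it (arm.tip_extent is the distance from the TCP to the fingertips, in mm); z points along the fingers, y is the line along which they close (so a half turn about z gives the same grasp; the last joint's range is limited). The gripper opens to 87 mm and grips with 3 to 60 N. Pads are 19 mm wide; open, the fingers measure 117 mm over their backs; the gripper's body (75 mm by 190 mm) begins 51 mm behind the grasp point.
Start: joints at [-1.393, 0.333, 0.04, 1.465, -0.013, 1.343, -0.059], TCP at [177.633, 625.228, 236.546] pointing down, gripper open.
Joint ranges: [-2.58, 2.58], [-0.38, 2.09], [-1.3, 1.39], [0.25, 2.4], [-1.5, 4.64], [0.08, 2.09], [-2.65, 2.65]. Speed limits (rad/s): [2.22, 2.22, 2.79, 2.79, 3.14, 3.14, 3.14].

## Interface

Orientations are given as a unit quaternion [x, y, z, w].
In Python, from station import arm gives the robot as it stands. The module is installed in compiled form; this text tells all that it offers.
- The arm moves only by the tool apply_moves, never from a script. Its argument "rows" is a list of rows, each a list of 3 entries, a list of its own where there are three numbers: the closure, from -1 (fully open) to 1 (shut), then the shift along the world's x, y, z in m, then the turn about the world's z in rad. A call has 1 to 10 rows; each row shifts and turns the commanded pose from where the row before left it; what a row does not reach is not made up. A row lasts 1/12 s, in which the tool goes at most 41.7 mm and 7.16 degrees, less where a joint would pass 70% of its speed; a pose out of reach is approached as far as the arm can. A call with a gripper value outside its range is refused whole. The fingers move at their own pace and stop on an object; "newtons" is the grip in N (left out, the last holds). Time passes only in rows, so rows that do not move let the fingers close. It gives the time, the measured TCP pose, the force, the opening and the grip force at its end, in the units of the state.
- arm.get_obs(): the state, without advancing time (a new reading comes with each control period).
- arm.capture(name): name is "scene" or "top"; returns a dict with "color" (480x640x3 uint8, red, green, blue), "K" (3x3 intrinsics, pixels), "D" ([k1, k2, p1, p2, k3] as OpenCV has them; the pictures are not rectified), "rvec" (rotation vector, rad) and "tvec" (3), from world to camera coordinates, as OpenCV has them. Camera axes: x right, y down, z forward; pixel columns grow to the right and rows downward; lengths in mm; the calibration is good to about 2 mm. A picture is of the moment at which its call begins. There is no depth.
- arm.hand_in(): hands the job in; it is judged then, once.
Trained networks look in a picture, given as the dict that the camera call returned (one of the last four; its "shot" number tells which), for a name from the list of things; names that differ only in an ending like _2 or _b are one class to them, and where a whole thing is asked for, a point or a joint stands for the part that bears it (a point fixed in the world has none). Each returns a list of dicts, best first, with "score" (0 to 1); they miss things now and then, are a little off and sometimes report something else, mostly with a low value. They report only what shows in the picture. A call takes as long as a camera call.
- arm.masks_of(picture, query): "region" (480x640 bool, what is visible of it).
- arm.pinpoint(picture, query): "centre" ([x, y, z] in mm, in the coordinates of the camera as it stood for that picture, good to about 4 mm: a listed point, or the origin of a listed thing).
The state is a dict: "t": time; "joint_pos": joint angles; "qd": joint speeds; "tau": joint torques, N m; "position": TCP position; "eef_rot": TCP orientation; "force": force on the tool from outside, world axes, zero at the start; "torque": the same for the moment, N m; "grip_width": opening from 0.0 (shut) to 1.0 (fully open); "grip_force": force on a finger pad.
Only numpy, scipy, OpenCV 4.12 (cv2) and the standard library are available. Lean on these libraries where they do the work, as an engineer would, in place of code of your own. Each camera call takes 0.05 s, during which the arm holds its last target. There are 200 camera calls.

## Working session

There is one attempt and no reset: what is moved stays moved. The work goes in short steps, Python scripts to look and compute and a tool call to move; the robot and the scene stay as the last step left them, time stands still between calls to the robot, and variables do not carry over. Pictures are saved under pics/ and viewed, at most 10 in all, crops included, and the job is handed in when it is done.

Besides the shell and the picture viewer there is one more tool, called after "Call:" as name(argument=value, ...), one argument or row to a line, values as JSON. apply_moves: Moves the arm, as the interface text tells. Its arguments: {"type":"object","properties":{"rows":{"type":"array","items":{"type":"array"}},"newtons":{"type":"number"}},"required":["rows"]}

```bash
mkdir -p pics; cat > h.py <<'E'
import numpy as np, cv2
from station import arm
def toworld(p,c):
    R=cv2.Rodrigues(np.array(p["rvec"],float))[0]
    return R.T@(np.array(c,float)-np.array(p["tvec"],float).ravel())
def ray(p,uv,z):
    R=cv2.Rodrigues(np.array(p["rvec"],float))[0];t=np.array(p["tvec"],float).ravel()
    n=cv2.undistortPoints(np.array([[uv]],float),np.array(p["K"]),np.array(p["D"])).ravel()
    o=-R.T@t;d=R.T@np.array([n[0],n[1],1]);return o+d*(z-o[2])/d[2]
def proj(p,P):
    return cv2.projectPoints(np.array(P,float).reshape(-1,3),np.array(p["rvec"],float),np.array(p["tvec"],float),np.array(p["K"]),np.array(p["D"]))[0].reshape(-1,2)
E
python3 - <<'E'
from h import *
print(arm.get_obs())
for n in ["scene","top"]:
    p=arm.capture(n);cv2.imwrite(f"pics/{n}0.png",p["color"][:,:,::-1])
    print(n,toworld(p,[0,0,0]).round())
    for q in ["valve_block","cock_grip","spigot_seat","snap_cap","cap_step","flat_cap_b","dome_cap"]:
        print(q,[(round(d["score"],2),toworld(p,d["centre"]).round(1).tolist()) for d in arm.pinpoint(p,q)[:3]])
E
```

```text
{'t': 0.0, 'joint_pos': array([-1.39319807,  0.33390594,  0.03990088,  1.46628257, -0.01341123,
        1.34329093, -0.05848318]), 'qd': array([-0.00032721,  0.00103744, -0.00160259, -0.00144285, -0.00200784,
        0.00422279,  0.00030364]), 'tau': array([-3.95132465e-04, -6.56363511e+01,  1.33537151e+00, -4.03789186e+01,
       -5.96270221e-02,  4.51890437e-02,  1.54398476e-04]), 'position': array([177.54690158, 624.81419103, 235.65730513]), 'eef_rot': array([ 1.37971893e-01,  9.90435813e-01, -8.08130361e-04, -5.81453476e-05]), 'force': array([-0.45001935, -0.34943753,  0.04938495]), 'torque': array([-0.0404191 ,  0.00632661,  0.02575422]), 'grip_force': 0.0, 'grip_width': 1.006676206396985}
scene [  64. -453.  761.]
valve_block [(0.87, [453.1, 164.7, 1.5])]
cock_grip [(0.85, [441.1, 221.4, 63.2])]
spigot_seat [(0.91, [460.3, 126.2, 44.0]), (0.47, [437.3, -253.6, -0.6])]
snap_cap [(0.71, [460.1, 9.8, 3.1])]
cap_step [(0.64, [459.0, 8.9, 31.0])]
flat_cap_b [(0.81, [461.0, -103.3, -0.9]), (0.76, [513.1, -249.4, 0.4])]
dome_cap [(0.77, [434.7, -251.8, 0.3])]
top [ 370.   48. 1061.]
valve_block [(0.67, [452.5, 173.5, -1.9])]
cock_grip [(0.65, [448.9, 218.6, 64.5])]
spigot_seat [(0.8, [459.5, 128.6, 45.0]), (0.72, [451.0, 172.0, -1.3])]
snap_cap [(0.54, [458.8, 7.7, -1.2])]
cap_step [(0.58, [458.2, 7.2, 29.6])]
flat_cap_b [(0.84, [462.7, -97.8, 1.1]), (0.67, [516.4, -250.2, 1.5])]
dome_cap [(0.62, [438.7, -249.2, -3.1])]
```

View pics/top0.png

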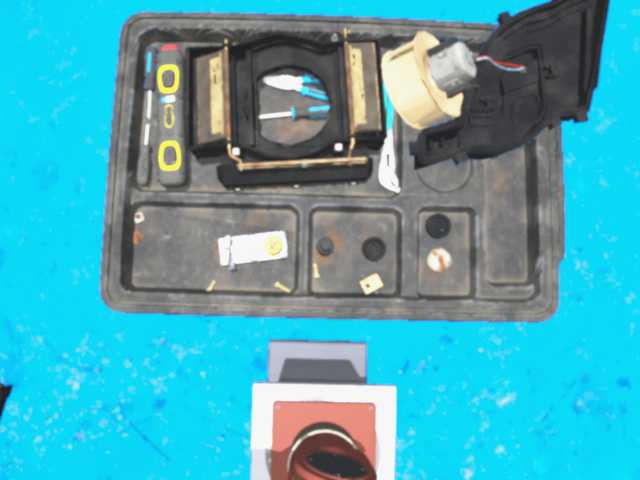

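View pics/scene0.png

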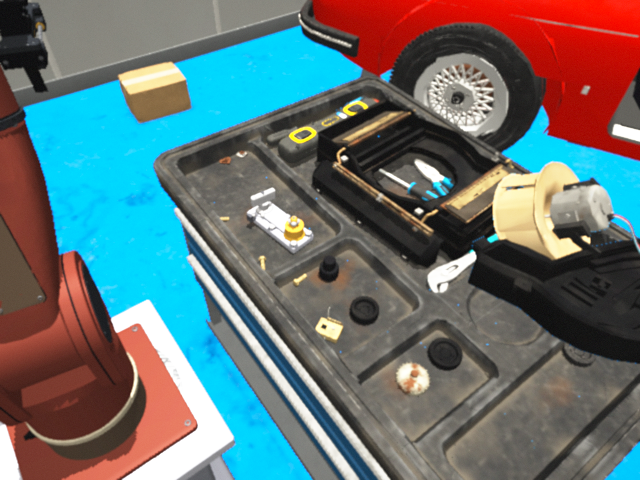

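The top view shows the block at about (252,247), with the yellow spigot at (274,245) and the tee near (232,252). The snap cap is at (325,246) and the bystander caps are to its right. Next I'll refine these positions on zoomed crops.

```bash
cat > z.py <<'E'
from h import *
def crop(p,P,s,half,mark=()):
    c=proj(p,[P])[0].round().astype(int)
    im=p["color"][:,:,::-1].copy()[c[1]-half:c[1]+half,c[0]-half:c[0]+half]
    im=cv2.resize(im,None,fx=s,fy=s,interpolation=cv2.INTER_CUBIC)
    for poly,col in mark:
        q=((proj(p,poly)-c+half+.5)*s-.5).round().astype(np.int32)
        cv2.polylines(im,[q],False,col,1)
    return im
def circ(c,r,z):
    a=np.linspace(0,2*np.pi,40);return np.c_[c[0]+r*np.cos(a),c[1]+r*np.sin(a),a*0+z]
E
python3 - <<'E'
from z import *
out=[]
for n in ["scene","top"]:
    p=arm.capture(n)
    ms=arm.masks_of(p,"valve_block"); print(n,[(round(m["score"],2),int(m["region"].sum())) for m in ms])
    s=np.array([460,127.5]);yaw=.13;y=np.array([-np.sin(yaw),np.cos(yaw)]);x=np.array([np.cos(yaw),np.sin(yaw)])
    o=s+45*y
    rect=[np.r_[o+a*x+b*y,18] for a,b in [(-30,-75),(30,-75),(30,75),(-30,75),(-30,-75)]]
    mk=[(rect,(0,0,255)),(circ(s,20,45),(255,0,0)),(circ(s,8,64),(0,0,255)),(circ(o+50*y,12,70),(0,255,0)),]
    out+=[crop(p,[453,170,30],8,37,[]),crop(p,[453,170,30],8,37,mk)]
    mk=[(circ((459,8.5),19,26),(0,0,255)),(circ((459,8.5),12,46),(0,255,0))]
    out+=[crop(p,[459,8,30],8,12,mk)]
a=[cv2.resize(i,(390,390)) for i in (out[0],out[1],out[3],out[4])]
cv2.imwrite("pics/z1.png",cv2.resize(np.vstack([np.hstack(a[:2]),np.hstack(a[2:])]),(600,600)))
cv2.imwrite("pics/z2.png",np.hstack([cv2.resize(out[2],(390,390)),cv2.resize(out[5],(390,390))]))
E
```

```text
scene [(0.68, 2006)]
top [(0.59, 1824)]
```

View pics/z1.png

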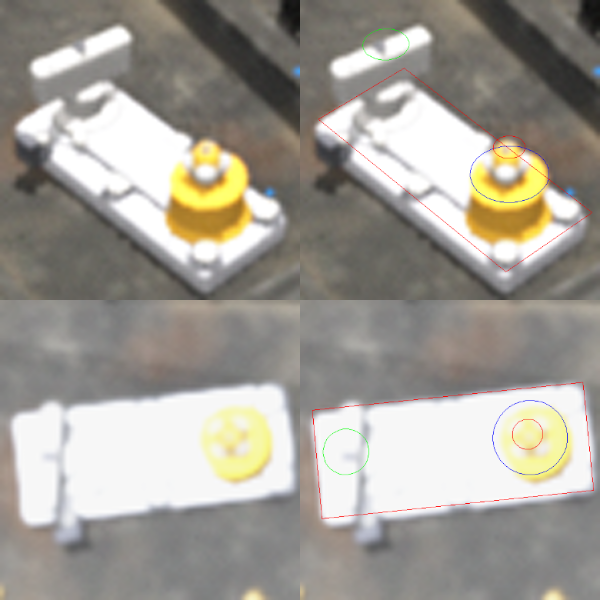

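View pics/z2.png

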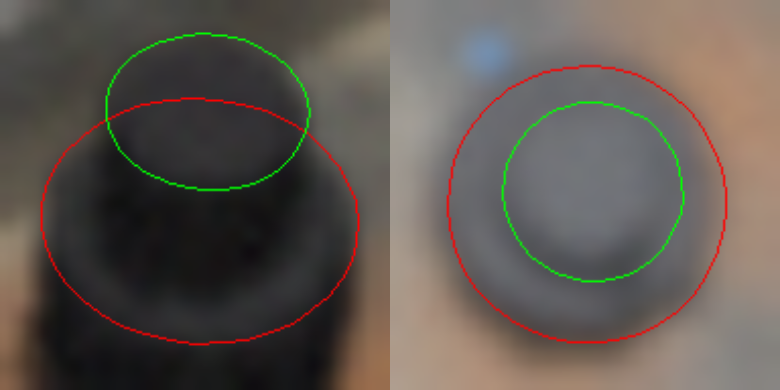

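The scene crop confirms the model layout. The tee bar's top face runs from about (35,68) to (130,37), and its slope differs from the block edge, so the cock angle is above 0. The cap circles fit well in both views. Now I'll measure the shoulder by colour and the bar from its end points.

```bash
python3 - <<'E'
from z import *
P={}
for n in ["scene","top"]:
    p=P[n]=arm.capture(n)
    hsv=cv2.cvtColor(p["color"],cv2.COLOR_RGB2HSV)
    c0=proj(p,[460,127,45])[0]
    m=cv2.inRange(hsv,(20,90,120 if n=="top" else 225),(35,255,255))
    Y,X=np.mgrid[:480,:640];m[(X-c0[0])**2+(Y-c0[1])**2>15**2]=0
    # disc fit: mean of convex hull mapped to z=45
    q=cv2.findNonZero(m)[:,0].astype(float)
    w=np.array([ray(p,u,45)[:2] for u in q])
    (cx,cy),r=cv2.minEnclosingCircle(w.astype(np.float32))
    print(n,"shoulder mean",w.mean(0).round(1),"minmax",w.min(0).round(1),w.max(0).round(1),"enc",(cx,cy,r))
p=P["scene"];c=proj(p,[[453,170,30]])[0].round()
e=[ray(p,np.array(u)*74/300+c-37,70) for u in [(35,68),(130,37)]]
e=np.array(e);d=e[1]-e[0];print(e.round(1),np.linalg.norm(d),e.mean(0),"bar dir",np.arctan2(d[1],d[0]))
def box(c,b,l,w,z0,z1):
    x=np.array([np.cos(b),np.sin(b)]);y=np.array([-x[1],x[0]])
    f=lambda z:[np.r_[c+l*i*x+w*j*y,z] for i,j in [(-1,-1),(1,-1),(1,1),(-1,1),(-1,-1)]]
    return f(z0)+f(z1)
ims=[]
for n,s in (("scene",(460,126)),("top",(457.5,125.5))):
    s=np.array(s,float);yaw=.14;y=np.array([-np.sin(yaw),np.cos(yaw)])
    mk=[(box(s+45*y,yaw,30,75,18,18),(0,0,255)),(circ(s,20,45),(255,0,0)),(box(s+95*y,yaw-.2,28,6,44,70),(0,200,0))]
    ims.append(cv2.resize(crop(P[n],[453,170,30],8,37,mk),(400,400),interpolation=cv2.INTER_AREA))
cv2.imwrite("pics/z3.png",np.hstack(ims))
E
```

```text
scene shoulder mean [455.8 119.6] minmax [435.6  89.3] [477.  146.6] enc (453.99725341796875, 118.09587097167969, 30.61932373046875)
top shoulder mean [449.2 117.3] minmax [437.  106.2] [465.8 132.5] enc (452.41912841796875, 119.19969177246094, 16.952312469482422)
[[416.7 219.5  70. ]
 [469.5 211.5  70. ]] 53.43687688787169 [443.10477979 215.49288506  70.        ] bar dir -0.15177912063710494
```

View pics/z3.png

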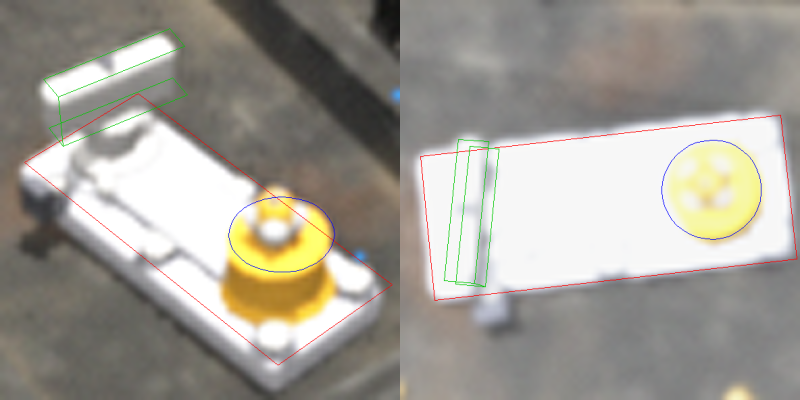

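I take the spigot as about (458,125), the yaw as 0.14, the cock as about (444.5,218.5) and the bar direction as about -0.08. The closing line therefore has to turn from 1.294 to about 1.49. Now I'll approach the cock.

Call:
apply_moves(
  rows=[
    [0, [0.0167, -0.0254, 0], 0.02],
    [0, [0.0167, -0.0254, 0], 0.02],
    [0, [0.0167, -0.0254, 0], 0.02],
    [0, [0.0167, -0.0254, 0], 0.02],
    [0, [0.0167, -0.0254, 0], 0.02],
    [0, [0.0167, -0.0254, 0], 0.02],
    [0, [0.0167, -0.0254, 0], 0.02],
    [0, [0.0167, -0.0254, 0], 0.02],
    [0, [0.0167, -0.0254, 0], 0.02],
    [0, [0.0167, -0.0254, 0], 0.02],
  ],
  newtons=30,
)

```text
t: 1.93
position: [345.3, 369.9, 236.8]
eef_rot: [0.038, 0.999, 0.0, 0.0]
force: [0.9, -0.3, 0.1]
grip_width: 0.505
grip_force: 0.0
```

Call:
apply_moves(
  rows=[
    [0, [0.0167, -0.0254, -0.01], 0],
    [0, [0.0167, -0.0254, -0.01], 0],
    [0, [0.0167, -0.0254, -0.02], 0],
    [0, [0.0167, -0.0254, -0.02], 0],
    [0, [0.0167, -0.0254, -0.02], 0],
    [0, [0.0167, -0.0254, -0.02], 0],
    [0, [0, 0, 0], 0],
    [0, [0, 0, 0], 0],
    [0, [0, 0, 0], 0],
  ],
)

```text
t: 2.68
position: [444.8, 219.4, 136.9]
eef_rot: [0.038, 0.999, 0.0, 0.0]
force: [-0.3, 1.1, -0.3]
grip_width: 0.502
grip_force: 0.0
```

```bash
cat >> z.py <<'E'
def closing(o):
    from scipy.spatial.transform import Rotation as R
    y=R.from_quat(o["eef_rot"]).as_matrix()[:,1];return (np.arctan2(y[1],y[0]))%np.pi
E
python3 - <<'E'
from z import *
o=arm.get_obs();print(o["t"],o["position"],closing(o),o["grip_width"],o["joint_pos"])
ims=[]
for n in ("scene","top"):
    p=arm.capture(n); t=o["position"]
    mk=[([t,t+[0,0,-14]],(0,0,255)),([[444.5,218.5,70],[444.5,218.5,50]],(0,255,0))]
    ims.append(cv2.resize(crop(p,[444,210,70],8,37,mk),(400,400),interpolation=cv2.INTER_AREA))
cv2.imwrite("pics/a1.png",np.hstack(ims))
E
```

```text
2.6833 [444.7632781  219.39120482 136.86517151] 1.4938984508363229 0.5015157401135365 [-0.88735478  0.09691248  0.36077066  1.97304257 -0.03912533  1.0779189
  0.98427538]
```

View pics/a1.png

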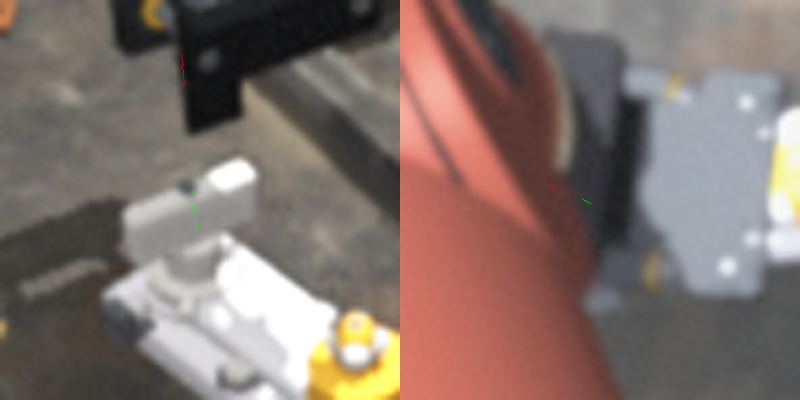

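In the scene view the bar's top centre is at about (190,190), which agrees with my mark at (194,192). I'll go down and grip it.

Call:
apply_moves(
  rows=[
    [0, [0, -0.001, -0.02], 0],
    [0, [0, 0, -0.02], 0],
    [0, [0, 0, -0.02], 0],
    [0, [0, 0, -0.015], 0],
    [0, [0, 0, 0], 0],
    [0, [0, 0, 0], 0],
    [0.6, [0, 0, 0], 0],
    [1, [0, 0, 0], 0],
    [1, [0, 0, 0], 0],
    [1, [0, 0, 0], 0],
  ],
  newtons=20,
)

```text
t: 3.62
position: [445.3, 218.2, 62.4]
eef_rot: [0.038, 0.999, 0.0, 0.001]
force: [0.9, 0.2, -0.6]
grip_width: 0.28
grip_force: 0.0
```

Call:
apply_moves(
  rows=[
    [1, [0, 0, 0], 0],
    [1, [0, 0, 0], 0],
    [1, [0, 0, 0], 0],
  ],
)

```text
t: 3.87
position: [445.1, 218.2, 61.9]
eef_rot: [0.038, 0.999, 0.0, 0.0]
force: [0.7, 0.5, 2.1]
grip_width: 0.136
grip_force: 20.0
```

```bash
python3 - <<'E'
from z import *
o=arm.get_obs();print(o["t"],o["position"],closing(o),o["grip_width"]*87,o["force"],o["torque"],o["grip_force"])
E
```

```text
3.8667 [445.06940753 218.15981929  61.85909246] 1.4941155038368654 11.819517572333353 [0.65969159 0.47862901 2.11136084] [0.21655844 0.04044405 0.06191472] 19.99993604142219
```

Call:
apply_moves(
  rows=[
    [1, [0, 0, 0], -0.06],
    [1, [0, 0, 0], -0.06],
    [1, [0, 0, 0], -0.06],
    [1, [0, 0, 0], -0.06],
    [1, [0, 0, 0], -0.06],
    [1, [0, 0, 0], -0.06],
    [1, [0, 0, 0], -0.06],
    [1, [0, 0, 0], -0.06],
    [1, [0, 0, 0], -0.06],
    [1, [0, 0, 0], -0.06],
  ],
  newtons=40,
)

```text
t: 4.7
position: [445.0, 217.8, 61.9]
eef_rot: [0.333, 0.943, 0.0, 0.0]
force: [-1.0, -1.0, 3.9]
grip_width: 0.133
grip_force: 40.0
```

```bash
python3 - <<'E'
from z import *
o=arm.get_obs();print(o["t"],o["position"],closing(o),o["grip_width"]*87,o["force"],o["torque"],o["grip_force"])
E
```

```text
4.7 [445.01745135 217.77694363  61.86337116] 0.8912126906552453 11.606456384214848 [-0.98682221 -0.99285949  3.87566505] [-0.20135939  0.15032111  0.25774171] 39.99861256219447
```

Call:
apply_moves(
  rows=[
    [1, [0, 0, 0], -0.06],
    [1, [0, 0, 0], -0.06],
    [1, [0, 0, 0], -0.06],
    [1, [0, 0, 0], -0.06],
    [1, [0, 0, 0], -0.06],
    [1, [0, 0, 0], -0.06],
    [1, [0, 0, 0], -0.06],
    [1, [0, 0, 0], -0.06],
    [1, [0, 0, 0], -0.06],
    [1, [0, 0, 0], -0.04],
  ],
)

```text
t: 5.53
position: [444.7, 217.6, 61.8]
eef_rot: [0.589, 0.808, -0.0, -0.0]
force: [-2.6, -1.9, 6.3]
grip_width: 0.134
grip_force: 40.0
```

```bash
python3 - <<'E'
from z import *
o=arm.get_obs();print(o["t"],o["position"],closing(o),o["grip_width"]*87,o["force"],o["torque"],o["grip_force"])
E
```

```text
5.5333 [444.66168685 217.58946062  61.84049094] 0.3106181967880878 11.664485001903465 [-2.63244887 -1.86837839  6.31947776] [-0.47246371  0.61370032  0.03601617] 40.00045423395932
```

Call:
apply_moves(
  rows=[
    [1, [0, 0, 0], -0.03],
    [1, [0, 0, 0], -0.02],
    [1, [0, 0, 0], 0],
    [1, [0, 0, 0], 0],
  ],
)

```text
t: 5.87
position: [444.7, 217.6, 61.8]
eef_rot: [0.607, 0.794, -0.0, -0.0]
force: [-2.0, -2.5, 6.4]
grip_width: 0.141
grip_force: 40.0
```

```bash
python3 - <<'E'
from z import *
o=arm.get_obs();print(o["t"],o["position"],closing(o),o["grip_width"]*87,o["force"],o["torque"],o["grip_force"])
E
```

```text
5.8667 [444.66262825 217.5937825   61.83837606] 0.26501644710481526 12.265713201448525 [-2.04975141 -2.50356083  6.37601461] [-0.54744733  0.64201895  0.65122931] 40.002004969865084
```

At the end the moment rose to 0.65 N m, so the cock is on its stop. I'll release it, rise, and travel to the cap while turning back.

Call:
apply_moves(
  rows=[
    [0.3, [0, 0, 0], 0],
    [0, [0, 0, 0], 0],
    [0, [0, 0, 0], 0],
    [0, [0, 0, 0.02], 0],
    [0, [0, 0, 0.025], 0],
    [0, [0, 0, 0.025], 0],
    [0, [0, -0.02, 0.01], 0.1],
    [0, [0.001, -0.02, 0], 0.1],
    [0, [0.001, -0.02, 0], 0.1],
    [0, [0.001, -0.02, 0], 0.1],
  ],
  newtons=20,
)

```text
t: 6.7
position: [447.9, 137.1, 141.8]
eef_rot: [0.436, 0.9, 0.0, 0.0]
force: [1.3, -0.7, 0.5]
grip_width: 0.497
grip_force: 0.0
```

Call:
apply_moves(
  rows=[
    [0, [0.0015, -0.02, 0], 0.1],
    [0, [0.0015, -0.02, 0], 0.1],
    [0, [0.0015, -0.02, 0], 0.1],
    [0, [0.0015, -0.02, 0], 0.1],
    [0, [0.0015, -0.02, 0], 0.1],
    [0, [0.0015, -0.02, 0], 0.1],
    [0, [0.001, -0.009, 0], 0.1],
    [0, [0, 0, 0], 0.1],
    [0, [0, 0, 0], 0],
    [0, [0, 0, 0], 0],
  ],
)

```text
t: 7.53
position: [457.8, 8.9, 141.5]
eef_rot: [0.055, 0.998, 0.0, -0.0]
force: [0.0, -0.4, 0.3]
grip_width: 0.498
grip_force: 0.0
```

```bash
python3 - <<'E'
from z import *
o=arm.get_obs();print(o["t"],o["position"],closing(o),o["grip_width"]*87,o["force"])
for n in ("scene","top"):
    p=arm.capture(n)
    for q in ("cock_grip","cap_step","snap_cap","spigot_seat"): print(n,q,[(round(d["score"],2),toworld(p,d["centre"]).round(1).tolist()) for d in arm.pinpoint(p,q)[:2]])
    cv2.imwrite(f"pics/b_{n}.png",p["color"][:,:,::-1])
    if n=="scene":
        t=o["position"]
        a=crop(p,[452,200,50],10,38); b=crop(p,[459,8.5,60],10,38,[(circ((459,8.5),12,46),(0,255,0)),([t,t+[0,0,-14]],(0,0,255))])
        cv2.imwrite("pics/b1.png",np.hstack([cv2.resize(i,(400,400),interpolation=cv2.INTER_AREA) for i in (a,b)]))
E
```

```text
7.5333 [457.77959424   8.94976952 141.49929303] 1.4607711674828956 43.367636614504676 [ 0.04494472 -0.44113866  0.31224562]
scene cock_grip [(0.9, [440.1, 216.7, 63.7]), (0.7, [457.5, 9.0, 2.2])]
scene cap_step [(0.76, [459.3, 7.1, 34.7])]
scene snap_cap [(0.8, [458.2, 7.9, 5.3]), (0.56, [441.5, 220.5, 65.6])]
scene spigot_seat [(0.95, [460.5, 126.0, 44.7])]
top cock_grip [(0.61, [447.0, 220.0, 65.6])]
top cap_step []
top snap_cap []
top spigot_seat [(0.97, [458.2, 127.0, 49.3])]
```

View pics/b1.png

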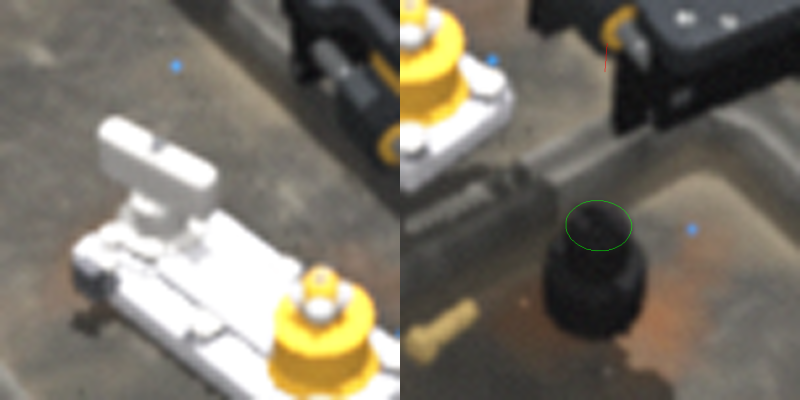

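The left crop shows the tee now lying across the block's long axis, which is the turned position. In the right crop the boss circle matches the cap's boss at about (598,225). I'll descend on the cap.

Call:
apply_moves(
  rows=[
    [0, [0.001, -0.0005, -0.02], 0],
    [0, [0, 0, -0.025], 0],
    [0, [0, 0, -0.025], 0],
    [0, [0, 0, -0.02], 0],
    [0, [0, 0, -0.01], 0],
    [0, [0, 0, 0], 0],
    [0, [0, 0, 0], 0],
    [0, [0, 0, 0], 0],
  ],
  newtons=15,
)

```text
t: 8.7
position: [459.7, 8.4, 42.6]
eef_rot: [0.053, 0.999, 0.0, 0.001]
force: [0.4, 0.2, -0.3]
grip_width: 0.497
grip_force: 0.0
```

Call:
apply_moves(
  rows=[
    [0, [-0.0005, 0, -0.0015], 0],
    [0.5, [0, 0, 0], 0],
    [1, [0, 0, 0], 0],
    [1, [0, 0, 0], 0],
    [1, [0, 0, 0], 0],
    [1, [0, 0, 0], 0],
    [1, [0, 0, 0], 0],
  ],
  newtons=20,
)

```text
t: 9.28
position: [458.7, 8.2, 40.5]
eef_rot: [0.053, 0.999, 0.0, 0.0]
force: [-1.5, -1.4, 5.5]
grip_width: 0.27
grip_force: 21.0
```

```bash
python3 - <<'E'
from z import *
o=arm.get_obs();print(o["t"],o["position"],closing(o),o["grip_width"]*87,o["force"],o["torque"],o["grip_force"])
E
```

```text
9.2833 [458.74573373   8.21657394  40.4710231 ] 1.4637690435973687 23.487487346840616 [-1.50580528 -1.44548787  5.49454359] [-0.25565917  0.26290385 -0.02167699] 21.030982544180006
```

Call:
apply_moves(
  rows=[
    [1, [0, 0, 0.015], 0],
    [1, [0, 0, 0.025], 0],
    [1, [0, 0, 0.025], 0],
    [1, [0, 0, 0.02], 0],
    [1, [0, 0.02, 0], 0],
    [1, [0, 0.02, 0], 0],
    [1, [0, 0.02, 0], 0],
    [1, [0, 0.02, 0], 0],
    [1, [0, 0.02, 0], 0],
    [1, [0, 0.017, 0], 0],
  ],
  newtons=40,
)

```text
t: 10.12
position: [458.0, 126.8, 125.0]
eef_rot: [0.053, 0.999, 0.0, -0.0]
force: [-0.3, 0.5, -0.4]
grip_width: 0.266
grip_force: 40.2
```

Call:
apply_moves(
  rows=[
    [1, [0, 0, -0.01], 0],
    [1, [0, 0, -0.01], 0],
    [1, [0, 0, 0], 0],
    [1, [0, 0, 0], 0],
    [1, [0, 0, 0], 0],
  ],
)

```text
t: 10.53
position: [458.3, 124.3, 105.0]
eef_rot: [0.054, 0.999, -0.0, -0.0]
force: [0.9, 0.1, 0.4]
grip_width: 0.267
grip_force: 40.2
```

```bash
python3 - <<'E'
from z import *
o=arm.get_obs();t=o["position"];print(o["t"],t,closing(o),o["grip_width"]*87,o["force"],o["grip_force"])
ims=[]
for n in ("scene","top"):
    p=arm.capture(n)
    for q in ("cap_step","snap_cap","spigot_seat"): print(n,q,[(round(d["score"],2),toworld(p,d["centre"]).round(1).tolist()) for d in arm.pinpoint(p,q)[:2]])
    if n=="scene":
        s=(459.5,125.7);zr=t[2]-40.5
        mk=[(circ(s,20,45),(255,0,0)),(circ(s,8.5,58),(0,0,255)),(circ(t,19,zr),(0,255,0)),(circ(t,19,zr+26),(0,255,0)),(circ(t,12,zr+46),(0,255,0))]
        ims=[cv2.resize(crop(p,[458,125,80],12,25,m),(400,400),interpolation=cv2.INTER_AREA) for m in ([],mk)]
        cv2.imwrite("pics/c1.png",np.hstack(ims))
E
```

```text
10.5333 [458.32597302 124.33660926 104.97207118] 1.4624164870304939 23.218297426967922 [0.9401037  0.05915844 0.40890588] 40.23829615573959
scene cap_step [(0.55, [460.4, 124.7, 91.1])]
scene snap_cap [(0.5, [457.6, 124.6, 66.0])]
scene spigot_seat [(0.66, [460.0, 124.4, 43.0])]
top cap_step []
top snap_cap []
top spigot_seat []
```

View pics/c1.png

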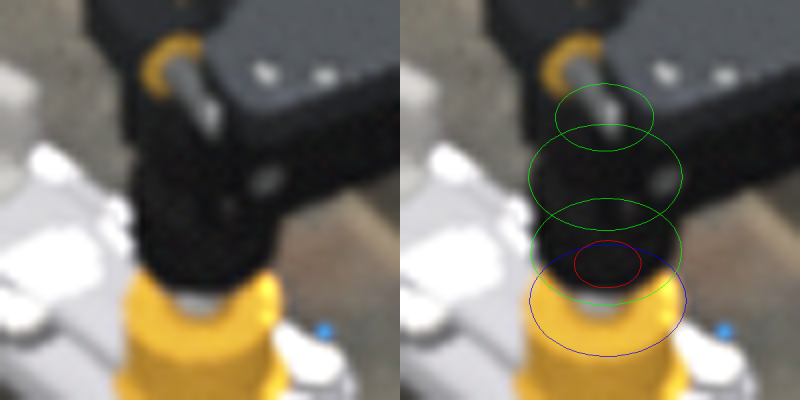

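The held cap is centred at about (207,·) and the brass at about (204,·). Model and picture disagree by a few pixels vertically, so I'll measure that more precisely.

```bash
python3 - <<'E'
from z import *
o=arm.get_obs();t=o["position"];print(t)
S=[];A=[];C=[]
for i in range(8):
    p=arm.capture("scene");A.append(p["color"].astype(float))
    for q,L in (("spigot_seat",S),("snap_cap",C)):
        d=arm.pinpoint(p,q)
        for e in d[:1]:
            L.append(toworld(p,e["centre"]))
print(np.mean(S,0),np.std(S,0),np.mean(C,0),np.std(C,0))
p["color"]=np.mean(A,0).astype(np.uint8)
np.save("avg.npy",p["color"])
zr=t[2]-40.5
# brightness curves
g=p["color"].copy();g=(255*(g/255.)**.5).astype(np.uint8);p["color"]=g
for s,c in [((459.8,127.9),t),]:
    mk=[(circ(s,20,45),(255,0,0)),(circ(s,20,20),(255,0,0)),(circ(c,19,zr),(0,255,0)),(circ(c,19,zr+26),(0,255,0))]
    ims=[cv2.resize(crop(p,[458,125,65],16,18,m),(400,400),interpolation=cv2.INTER_AREA) for m in ([],mk)]
cv2.imwrite("pics/c2.png",np.hstack(ims))
E
```

```text
[458.41194673 125.30061548 105.19290505]
[460.43568896  97.46861169  38.9377643 ] [ 1.28055979 76.30546265 14.09534407] [457.58987391 126.58499475  64.06633828] [1.37694846 1.53774331 7.19073725]
```

View pics/c2.png

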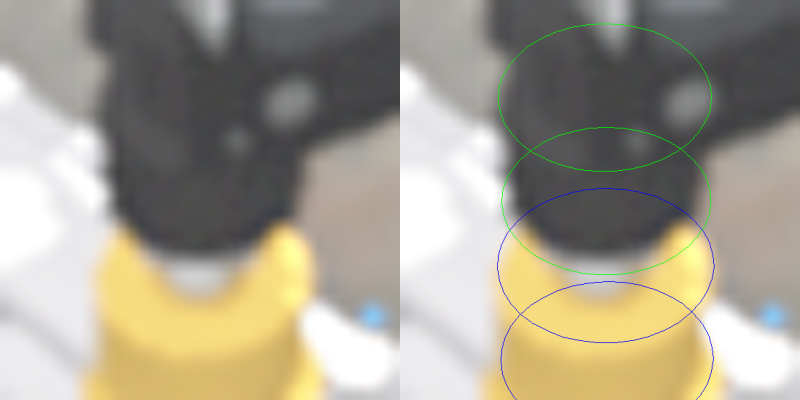

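The brass shoulder's front edge is at (200,358), which puts the spigot at about (457.6,124.7). The gripped cock axis (444.7,218.0) with yaw 0.13 gives about (457.5,124). I'll shift slightly and feel downwards.

Call:
apply_moves(
  rows=[
    [1, [-0.001, -0.0009, 0], 0],
    [1, [0, 0, -0.002], 0],
    [1, [0, 0, -0.002], 0],
    [1, [0, 0, 0], 0],
    [1, [0, 0, 0], 0],
  ],
)

```text
t: 12.55
position: [457.2, 124.3, 100.8]
eef_rot: [0.053, 0.999, -0.0, -0.0]
force: [-0.4, -1.3, 0.4]
grip_width: 0.262
grip_force: 40.2
```

Call:
apply_moves(
  rows=[
    [1, [0, 0, -0.001], 0],
    [1, [0, 0, -0.001], 0],
    [1, [0, 0, 0], 0],
    [1, [0, 0, 0], 0],
  ],
)

```text
t: 12.88
position: [457.2, 124.5, 99.1]
eef_rot: [0.053, 0.999, -0.0, -0.0]
force: [-2.8, 0.3, 3.5]
grip_width: 0.265
grip_force: 41.5
```

Call:
apply_moves(
  rows=[
    [1, [0, 0, -0.001], 0],
    [1, [0, 0, -0.001], 0],
    [1, [0, 0, 0], 0],
    [1, [0, 0, 0], 0],
  ],
)

```text
t: 13.22
position: [457.8, 124.6, 97.6]
eef_rot: [0.053, 0.999, 0.0, 0.0]
force: [-1.8, -0.2, 6.8]
grip_width: 0.262
grip_force: 42.5
```

The force rises from a rim height of about 59 mm, as expected for the balls, and the lateral force stays small. I'll continue down.

Call:
apply_moves(
  rows=[
    [1, [0, 0, -0.001], 0],
    [1, [0, 0, -0.001], 0],
    [1, [0, 0, -0.001], 0],
    [1, [0, 0, 0], 0],
    [1, [0, 0, 0], 0],
  ],
  newtons=50,
)

```text
t: 13.63
position: [457.2, 124.4, 93.8]
eef_rot: [0.053, 0.999, -0.0, -0.0]
force: [-0.8, -0.5, 0.2]
grip_width: 0.263
grip_force: 50.5
```

Call:
apply_moves(
  rows=[
    [1, [0, 0, -0.001], 0],
    [1, [0, 0, -0.001], 0],
    [1, [0, 0, -0.001], 0],
    [1, [0, 0, 0], 0],
    [1, [0, 0, 0], 0],
  ],
)

```text
t: 14.05
position: [456.8, 124.3, 90.3]
eef_rot: [0.053, 0.999, -0.0, -0.0]
force: [0.1, 0.1, -8.6]
grip_width: 0.261
grip_force: 50.0
```

It clicked, and the balls are now drawing the cap down. I'll press it home.

Call:
apply_moves(
  rows=[
    [1, [0, 0, -0.001], 0],
    [1, [0, 0, -0.001], 0],
    [1, [0, 0, -0.001], 0],
    [1, [0, 0, -0.001], 0],
    [1, [0, 0, 0], 0],
    [1, [0, 0, 0], 0],
  ],
)

```text
t: 14.55
position: [457.7, 124.5, 87.3]
eef_rot: [0.053, 0.999, 0.0, 0.0]
force: [-0.9, 0.1, -2.0]
grip_width: 0.261
grip_force: 50.6
```

Call:
apply_moves(
  rows=[
    [1, [0, 0, -0.001], 0],
    [1, [0, 0, -0.001], 0],
    [1, [0, 0, 0], 0],
    [1, [0, 0, 0], 0],
  ],
)

```text
t: 14.88
position: [457.9, 124.6, 85.5]
eef_rot: [0.053, 0.999, 0.0, 0.0]
force: [0.1, -0.1, 3.3]
grip_width: 0.264
grip_force: 51.8
```

Call:
apply_moves(
  rows=[
    [1, [0, 0, -0.001], 0],
    [1, [0, 0, -0.001], 0],
    [1, [0, 0, 0], 0],
    [1, [0, 0, 0], 0],
  ],
)

```text
t: 15.22
position: [458.0, 124.6, 85.3]
eef_rot: [0.054, 0.999, 0.001, 0.0]
force: [-11.9, -4.3, 33.8]
grip_width: 0.262
grip_force: 58.9
```

Call:
apply_moves(
  rows=[
    [1, [0, 0, -0.001], 0],
    [1, [0, 0, -0.001], 0],
    [1, [0, 0, 0], 0],
    [1, [0, 0, 0], 0],
  ],
)

```text
t: 15.55
position: [458.2, 124.6, 85.2]
eef_rot: [0.054, 0.999, 0.001, -0.0]
force: [-23.3, -8.3, 64.8]
grip_width: 0.264
grip_force: 65.9
```

The cap is firmly home: TCP z is 85.3, so the rim is at about 45 mm. 65 N is more than needed, so I'll settle at about half and check the cock.

Call:
apply_moves(
  rows=[
    [1, [0, 0, 0.001], 0],
    [1, [0, 0, 0.001], 0],
    [1, [0, 0, 0], 0],
    [1, [0, 0, 0], 0],
    [1, [0, 0, 0], 0],
  ],
)

```text
t: 15.97
position: [458.0, 124.6, 85.3]
eef_rot: [0.054, 0.999, 0.001, 0.0]
force: [-11.5, -4.4, 34.1]
grip_width: 0.263
grip_force: 58.8
```

```bash
python3 - <<'E'
from z import *
o=arm.get_obs();print(o["t"],o["position"],o["force"],o["grip_force"])
p=arm.capture("scene")
cv2.imwrite("pics/d1.png",cv2.resize(crop(p,[452,160,60],10,45),(500,500),interpolation=cv2.INTER_AREA))
E
```

```text
15.9667 [458.02181481 124.57351755  85.33930619] [-11.51141913  -4.38506123  34.07477706] 58.78353164764121
```

View pics/d1.png

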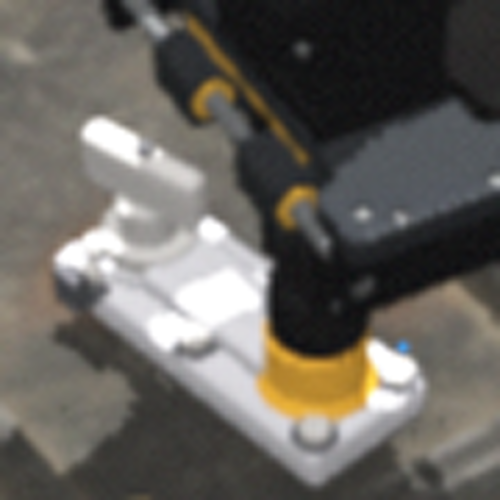

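The cap sits flush on the brass at about (318,345), and the tee at about (145,165) is still turned. I'm holding 34 N down, so I'll hand in.

```bash
python3 -c "
from station import arm;print(arm.hand_in())"
```

```text
the job is handed in; nothing more can be done
None
```

I turned the cock to its stop, snapped the cap home on the spigot, and handed the job in with the gripper still pressing it down at about 34 N; the hand-in call did not return a verdict.

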